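# Pack the parts cup into the radio accessory case

## Task

Lift the black lid of the accessory case until it leans back on its stop, without letting it slam, and leave it open. Then take the blue parts cup that stands on the desk and set it down, without dropping it, into the other blue cup, the one standing in the case, so that it is nested upright and fully home. Leave the yellow cup, the mug, the Morse key and the speaker where they are.

Things in the scene. Friction and masses are not known exactly. Their poses are not given: they have to be found in the camera images.
- case: grey open-topped plastic case, 180 (x) by 310 (y) by 115 mm high, walls and floor 5 mm, fixed to the desk, latches at its front (-x) face. Origin: centre of its underside; x points from its front to its hinges, z up
- case_lid (a joint): angle of the case's black lid, hinged along the case's far (+x) upper rim: 0 closed, growing as the front edge is lifted, 1.75 rad leaning back on its stop. Let go, it falls shut from below about 1.35 rad and tips back on to the stop from beyond about 1.6; between, it may stay. Lid 180 by 310 by 10 mm, about 0.35 kg
- case_lid_handle (a point): middle of the steel grab bar on the lid: round bar 10 mm thick, 110 mm long along the case's y, 12 mm behind the lid's front edge, its axis 35 mm above the lid's top face on two end posts
- case_lid_hinge (a point): middle of the lid's hinge line, which runs along the case's y, at the top of the case's far wall
- desk_cup: blue plastic parts cup on the desk to the right of the case, about 60 g, round, 75 mm tall, open at the top: upright collar from 49 to 75 mm height, 60 mm outside and 55 mm inside diameter; below it a body tapering from 51 mm diameter to 35 mm at the foot. Walls 2.5 mm. Origin: centre of its underside; z up out of its mouth
- case_cup: blue plastic parts cup standing in the case on its floor, in the left or the right half, hidden until the lid is open. Same shape and origin as desk_cup. Fully nested, the upper cup's collar sits on this cup's rim and its foot is 26 mm above this cup's foot
- yellow_cup: yellow plastic parts cup standing in the other half of the case; bystander. Same shape and origin as desk_cup
- mug: white coffee mug on the desk, 76 mm wide, 85 mm tall, with a handle; bystander. Origin: centre of its underside
- key: Morse paddle key on the desk: steel base 80 by 70 by 14 mm with brass block and red paddles, 37 mm tall; bystander. Origin: centre of its underside
- speaker: black desk loudspeaker box, 90 by 120 by 110 mm; bystander. Origin: centre of its underside
There are look-alikes about, which are no part of the job. Leave any green or purple look-alike of the desk_cup alone.

How it is judged:
On the way, in this order (a step that is already met when the one before it is completed fails the run):
1. the lid leans back on its stop (value of joint case_lid above 1.68 rad), for 0.3 s.
2. the desk cup is nested in the blue cup in the case, with the lid open (value of joint case_lid above 1.68 rad and horizontal distance between desk_cup and case_cup below 0.005 m and z of desk_cup in the frame of case_cup between 0.022 and 0.03 m and angle between each of desk_cup, case_cup's own z axis and vertical below 0.09 rad), for 0.3 s.
At the end, for the whole second after the job is handed in: The lid is open beyond 1.68 rad (on its stop). The desk cup sits in the blue cup in the case: axes within 5 mm, its foot 22 to 30 mm above the other's, both within 0.09 rad of upright and at rest, the lower cup standing on the case's floor (all of step 2 and linear speed of each of desk_cup, case_cup below 0.02 m/s and z of case_cup in the frame of case below 0.009 m and x of case_cup in the frame of case between -0.09 and 0.09 m and y of case_cup in the frame of case between -0.155 and 0.155 m); the robot touches nothing.
It fails at once if the lid slams open or shut (faster than 2.5 rad/s) (velocity of joint case_lid above 2.5 rad/s or velocity of joint case_lid below -2.5 rad/s).
It fails at once if the desk cup is dropped or thrown (faster than 0.7 m/s while out of the fingers, a fall of about 25 mm) (contact force between the fingers and desk_cup below 0.05 N and linear speed of desk_cup above 0.7 m/s).
It fails at once if the yellow cup, mug, Morse key or speaker is disturbed: shifted by over 30 mm or tipped by over 0.4 rad (distance of any of yellow_cup, mug, key, speaker from where it was at the start of the episode above 0.03 m or angle between any of yellow_cup, mug, key, speaker's own z axis and vertical above 0.4 rad).
It also fails if it takes over 69 s, if anything falls off the work surface, if the arm or the gripper's body presses on something with over 40 N, if the wrist force passes 120 N, or if a joint passes its speed limit or range.

## Robot

A 6-joint arm with a two-finger parallel gripper is mounted at the origin on the work surface. World frame = base frame: x ahead of the robot, y to its left, z up, the work surface at z = 0. Lengths are in m, angles in rad, forces in N, time in s.
With the tool pointing down it reaches from about 0.25 to 0.775 m from the base axis. Payload 4 kg.
Tool frame: the origin (TCP) lies between the finger pads; the fingertips stand 19 mm ahead of it and the grasp point (between the pads) is the TCP; z points along the fingers, y is the line along which they close (so a half turn about z gives the same grasp; the last joint's range is limited). The gripper opens to 85 mm and grips with 20 to 120 N. Pads are 22 mm wide; open, the fingers measure 114 mm over their backs; the gripper's body (76 mm by 85 mm) begins 54 mm behind the grasp point. The pads swing forward as they close: fully open they stand 13 mm farther back than shut.
Start: joints at [-1.242, 0.087, 1.371, -0, 1.684, -0.103], TCP at [0.23, -0.5, 0.25] pointing down, gripper open.
Joint ranges: [-3.1, 3.1], [-0.76, 2.03], [0.27, 2.55], [-1.08, 4.22], [0.17, 2.65], [-2.57, 2.57]. Speed limits (rad/s): [2.79, 2.79, 3.14, 3.14, 3.14, 3.14].

## Interface

Orientations are given as a rotation vector (axis times angle).
In Python, from cell import manip gives the robot as it stands.
- The arm moves only by the shell command python3 -m pendant 'ROWS' [FORCE]. ROWS is JSON, a list of rows, each a list of 7 numbers: the shift along the tool's x, y, z scaled (see below), then the turn, a rotation vector about the tool's x, y, z scaled (see below), then the opening, from 0 (shut) to 1 (fully open). A call has 1 to 10 rows; each row shifts and turns the commanded pose from where the row before left it, along the tool's axes as they then stand; what a row does not reach is not made up. The controller multiplies each number of a shift by 0.5 m and each number of a turn by 90 degrees. A row lasts 1/10 s, in which the tool goes at most 50 mm and 8.59 degrees, less where a joint would pass 70% of its speed; a pose out of reach is approached as far as the arm can. A call with a number of a shift or a turn outside -1 to 1 is refused whole. A call with a gripper value outside its range is refused whole. The fingers move at their own pace and stop on an object; FORCE is the grip in N (left out, the last holds). Time passes only in rows, so rows that do not move let the fingers close. It gives the time, the measured TCP pose, the force, the opening and the grip force at its end, in the units of the state.
- manip.get_state(): the state, without advancing time (a new reading comes with each control period).
- manip.read_camera(name): name is "scene" or "side" or "wrist"; returns a dict with "img" (400x640x3 uint8, blue, green, red), "z_map" (400x640 float32, m along the optical axis (not along the pixel's ray), 0 where there is no reading), "intrinsics" (3x3 intrinsics, pixels), "xyz" and "rotation" of the camera in the world. Camera axes: x right, y up, looking along -z (the intrinsics and any distortion apply to the point x, -y, -z); pixel columns grow to the right and rows downward; lengths in m; the calibration is good to about 2 mm. A picture is of the moment at which its call begins.
- manip.finish_job(): hands the job in; it is judged then, once.
The state is a dict: "time_s": time; "qpos": joint angles; "qd": joint speeds; "joint_torque": joint torques, N m; "tcp_pos": TCP position; "tcp_rot": TCP orientation; "force": force on the tool from outside, world axes, zero at the start; "moment": the same for the moment, N m; "opening": finger opening in m; "grip_force": force on a finger pad.
Only numpy, scipy, OpenCV 4.12 (cv2) and the standard library are available. Lean on these libraries where they do the work, as an engineer would, in place of code of your own. Each camera call takes 0.05 s, during which the arm holds its last target. There are 200 camera calls.

## Working session

There is one attempt and no reset: what is moved stays moved. The work goes in short steps, Python scripts to look and compute and a shell command to move; the robot and the scene stay as the last step left them, time stands still between calls to the robot, and variables do not carry over. Pictures are saved under pics/ and viewed, at most 10 in all, crops included, and the job is handed in when it is done.

```bash
ls; mkdir -p pics; cat > h.py <<'E'
import numpy as np, cv2
from cell import manip
from scipy.spatial.transform import Rotation as R
def cam(n):
    c=manip.read_camera(n); np.savez('pics/'+n+'.npz',**{k:np.array(v) for k,v in c.items()}); return c
def rot(c):
    r=np.array(c['rotation']); return r if r.shape==(3,3) else R.from_rotvec(r).as_matrix()
def P(c,u,v,z=None):
    K=np.array(c['intrinsics']); d=c['z_map'][int(v),int(u)] if z is None else z
    return rot(c)@np.array([(u-K[0,2])/K[0,0]*d,-(v-K[1,2])/K[1,1]*d,-d])+np.array(c['xyz'])
def cloud(c):
    K=np.array(c['intrinsics']); v,u=np.mgrid[:400,:640]; d=c['z_map']
    return np.stack([(u-K[0,2])/K[0,0]*d,-(v-K[1,2])/K[1,1]*d,-d],-1)@rot(c).T+np.array(c['xyz'])
def st():
    s=manip.get_state(); print({k:np.round(s[k],4).tolist() for k in ('time_s','qpos','tcp_pos','tcp_rot','force','opening','grip_force')}); return s
E
python3 - <<'E'
from h import *
a=cam('scene');b=cam('side')
for n,c in(('scene',a),('side',b)): print(n,np.round(c['xyz'],3),np.round(c['rotation'],3).tolist(),np.round(c['intrinsics'],1).tolist())
cv2.imwrite('pics/a.png',a['img']);cv2.imwrite('pics/b.png',b['img'])
st()
E
```

```text
pics
scene [1.266 0.243 0.947] [0.548, 0.71, 1.691] [[376.9, 0.0, 318.3], [0.0, 376.9, 195.5], [0.0, 0.0, 1.0]]
side [0.274 0.747 0.917] [0.16, -1.046, -2.654] [[392.7, 0.0, 315.7], [0.0, 392.7, 199.8], [0.0, 0.0, 1.0]]
{'time_s': 0.1, 'qpos': [-1.2421, 0.0879, 1.3721, 0.0, 1.6836, -0.1031], 'tcp_pos': [0.23, -0.4991, 0.2492], 'tcp_rot': [-3.0667, -0.6726, 0.0003], 'force': [0.6068, 0.1803, 0.3556], 'opening': 0.0856, 'grip_force': 0.0}
```

View pics/a.png

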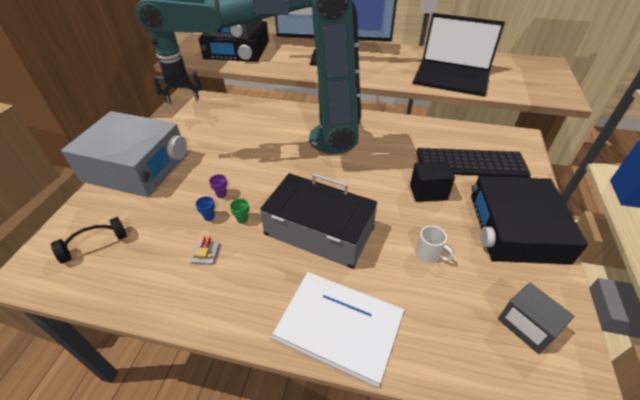

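View pics/b.png

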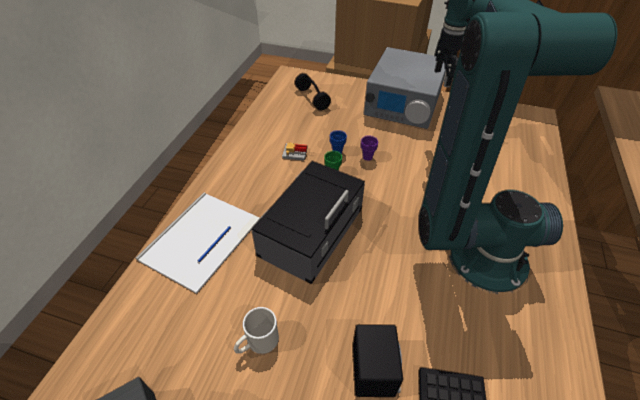

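The scene view shows three cup-like things: blue at (206,208), green at (240,211) and purple at (219,186). Only the blue one fits desk_cup. The lid's grab bar is at about (330,183) in the scene view and (337,210) in the side view. Next I'll measure them and confirm in a crop.

```bash
python3 - <<'E'
from h import *
a=dict(np.load('pics/scene.npz'));b=dict(np.load('pics/side.npz'))
for n,c in(('scene',a),('side',b)):
    X=cloud(c); hsv=cv2.cvtColor(c['img'],cv2.COLOR_BGR2HSV).astype(int)
    ok=(c['z_map']>0)&(X[...,0]>.2)&(X[...,0]<.85)&(X[...,1]>-.6)&(X[...,1]<.4)
    for nm,lo,hi in(('blue',105,125),('green',50,85),('purple',130,155)):
        m=ok&(hsv[...,0]>=lo)&(hsv[...,0]<=hi)&(hsv[...,1]>130)&(X[...,2]>.01)&(X[...,2]<.1)&(X[...,1]<-.1)
        p=X[m]
        t=p[p[:,2]>.066]
        print(n,nm,len(p),'top',len(t),t.min(0).round(3) if len(t) else '',t.max(0).round(3) if len(t) else '',p[:,2].max().round(3))
    # lid top
    m=ok&(abs(X[...,2]-.125)<.006)&(hsv[...,2]<80)
    p=X[m].astype(np.float32); 
    r=cv2.minAreaRect(p[:,:2]); print(n,'lid',len(p),p[:,2].mean(),r,cv2.boxPoints(r).round(3).tolist())
    m=ok&(X[...,2]>.150)&(X[...,2]<.172)&(X[...,1]>-.2)
    p=X[m].astype(np.float32); r=cv2.minAreaRect(p[:,:2]);print(n,'bar',len(p),p.mean(0),p[:,2].max(),r)
i=np.hstack([cv2.resize(a['img'][120:270,170:390],None,fx=1.8,fy=1.8,interpolation=2),cv2.resize(b['img'][120:270,250:390],None,fx=1.8,fy=1.8,interpolation=2)])
print(i.shape);cv2.imwrite('pics/c.png',i)
E
```

```text
scene blue 287 top 63 [ 0.498 -0.346  0.066] [ 0.557 -0.289  0.077] 0.077
scene green 261 top 52 [ 0.485 -0.231  0.066] [ 0.544 -0.175  0.076] 0.076
scene purple 238 top 49 [ 0.389 -0.348  0.066] [ 0.448 -0.291  0.078] 0.078Traceback (most recent call last):
  File "<stdin>", line 14, in <module>
cv2.error: OpenCV(4.12.0) /io/opencv/modules/imgproc/src/convhull.cpp:143: error: (-215:Assertion failed) total >= 0 && (depth == CV_32F || depth == CV_32S) in function 'convexHull'
```

```bash
python3 - <<'E'
from h import *
a=dict(np.load('pics/scene.npz'));b=dict(np.load('pics/side.npz'))
for n,c,(u,v) in(('scene',a,(320,208)),('side',b,(305,205))):
    X=cloud(c); hsv=cv2.cvtColor(c['img'],cv2.COLOR_BGR2HSV).astype(int)
    ok=(c['z_map']>0)&(X[...,0]>.2)&(X[...,0]<.85)&(X[...,1]>-.6)&(X[...,1]<.4)
    if n=='side':
        m=ok&(hsv[...,0]>=105)&(hsv[...,0]<=125)&(hsv[...,1]>130)&(X[...,2]>.066)&(X[...,2]<.1)&(X[...,1]<-.1);t=X[m];print('blue',t.min(0),t.max(0))
    zt=X[v,u,2]; print(n,'lidz',X[v,u])
    m=ok&(abs(X[...,2]-zt)<.004)&(X[...,1]>-.25)&(X[...,1]<.3)
    p=X[m].astype(np.float32); r=cv2.minAreaRect(p[:,:2]); print('lid',len(p),r,cv2.boxPoints(r).round(3).tolist())
    m=ok&(X[...,2]>zt+.026)&(X[...,2]<zt+.045)&(X[...,1]>-.2)&(X[...,1]<.25)&(X[...,0]<.5)
    p=X[m].astype(np.float32); print('bar',len(p),p.mean(0),p.min(0),p.max(0),cv2.minAreaRect(p[:,:2]))
i=np.hstack([cv2.resize(a['img'][120:270,170:390],None,fx=2.2,fy=2.2,interpolation=2),cv2.resize(b['img'][120:270,250:390],None,fx=2.2,fy=2.2,interpolation=2)])
print(i.shape);cv2.imwrite('pics/c.png',i)
E
```

```text
scene lidz [0.51746752 0.06413567 0.12538951]Traceback (most recent call last):
  File "<stdin>", line 10, in <module>
cv2.error: OpenCV(4.12.0) /io/opencv/modules/imgproc/src/convhull.cpp:143: error: (-215:Assertion failed) total >= 0 && (depth == CV_32F || depth == CV_32S) in function 'convexHull'
```

```bash
python3 - <<'E'
from h import *
a=dict(np.load('pics/scene.npz'));b=dict(np.load('pics/side.npz'))
mr=lambda p: cv2.minAreaRect(np.ascontiguousarray(p[:,None,:2]).astype(np.float32))
for n,c,(u,v) in(('scene',a,(320,208)),('side',b,(305,205))):
    X=cloud(c); hsv=cv2.cvtColor(c['img'],cv2.COLOR_BGR2HSV).astype(int)
    ok=(c['z_map']>0)&(X[...,0]>.2)&(X[...,0]<.85)&(X[...,1]>-.6)&(X[...,1]<.4)
    if n=='side':
        m=ok&(hsv[...,0]>=105)&(hsv[...,0]<=125)&(hsv[...,1]>130)&(X[...,2]>.066)&(X[...,2]<.1)&(X[...,1]<-.1);t=X[m];print('blue',t.min(0),t.max(0))
    zt=.125; print(n,'lidz',X[v,u])
    m=ok&(abs(X[...,2]-zt)<.004)&(X[...,1]>-.14)&(X[...,1]<.3)
    p=X[m]; r=mr(p); print('lid',len(p),r,cv2.boxPoints(r).round(3).tolist())
    m=ok&(X[...,2]>zt+.026)&(X[...,2]<zt+.045)&(X[...,1]>-.2)&(X[...,1]<.25)&(X[...,0]<.5)&(X[...,0]>.3)
    p=X[m]; print('bar',len(p),p.mean(0),p.min(0),p.max(0),mr(p))
i=np.hstack([cv2.resize(a['img'][120:270,170:390],None,fx=2.2,fy=2.2,interpolation=2),cv2.resize(b['img'][120:270,250:390],None,fx=2.2,fy=2.2,interpolation=2)])
print(i.shape);cv2.imwrite('pics/c.png',i)
E
```

```text
scene lidz [0.51746752 0.06413567 0.12538951]
lid 4405 ((0.40358036756515503, 0.07892925292253494), (0.3109595477581024, 0.40176451206207275), 77.56783294677734) [[0.17399999499320984, -0.029999999329447746], [0.5659999847412109, -0.11599999666213989], [0.6330000162124634, 0.18799999356269836], [0.2409999966621399, 0.27399998903274536]]
bar 126 [0.42951954 0.07614581 0.16285311] [0.40975518 0.01845276 0.1522813 ] [0.44432213 0.13148334 0.16728337] ((0.4278687536716461, 0.0752035453915596), (0.1163797676563263, 0.012673906050622463), 78.01311492919922)
blue [ 0.43856748 -0.56210244  0.06601494] [ 0.55510847 -0.2871921   0.09631459]
side lidz [0.51769112 0.06793783 0.1237021 ]
lid 5240 ((0.4023043215274811, 0.08041755855083466), (0.3130720853805542, 0.39428824186325073), 77.1678695678711) [[0.17499999701976776, -0.02800000086426735], [0.5600000023841858, -0.11599999666213989], [0.6290000081062317, 0.1889999955892563], [0.24500000476837158, 0.2770000100135803]]
bar 149 [0.42910184 0.07984933 0.16370543] [0.4131003  0.01764705 0.15109773] [0.4440036  0.13290861 0.16864172] ((0.4289967715740204, 0.0746363177895546), (0.11736340075731277, 0.010241644456982613), 77.51155853271484)
(330, 792, 3)
```

View pics/c.png

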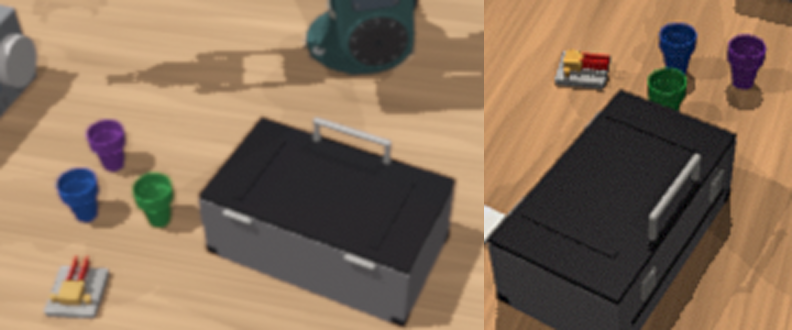

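The crop confirms it: the blue cup, at crop (78,195) on the left and (677,45) on the right, stands apart from the green and purple ones. The bar is at about (0.430, 0.075, 0.160). The case's x axis is yawed -12.7°, and the hinge midpoint is near (0.597, 0.036, 0.115). I'll turn the tool so it closes across the bar, then move above it.

```bash
python3 -m pendant '[[0,0,0,0,0,-0.0835,1],[0,0,0,0,0,-0.0835,1],[0,0,0,0,0,-0.0835,1],[0,0,0,0,0,-0.0835,1],[0,0,0,0,0,-0.0835,1],[0,0,0,0,0,-0.0835,1],[0,0,0,0,0,-0.0835,1],[0.05,0.005,0,0,0,0,1],[0.09,0.01,0,0,0,0,1],[0.09,0.01,0,0,0,0,1]]' 40; python3 -m pendant '[[0.09,0.01,0,0,0,0,1],[0.09,0.01,0,0,0,0,1],[0.09,0.01,0,0,0,0,1],[0.09,0.01,0,0,0,0,1],[0.09,0.01,0,0,0,0,1],[0.09,0.01,0,0,0,0,1],[0.09,0.01,0,0,0,0,1],[0.09,0.01,0,0,0,0,1],[0.09,0.01,0,0,0,0,1],[0.09,0.01,0,0,0,0,1]]'
python3 -m pendant '[[0.05,0,0,0,0,0,0.6],[0,0,0,0,0,0,0.6],[0,0,0,0,0,0,0.6]]'
cat >> h.py <<'E'
CY=-0.2217; cx=np.array([np.cos(CY),np.sin(CY),0]); cy=np.array([-np.sin(CY),np.cos(CY),0])
def go(t):
    s=st(); M=R.from_rotvec(s['tcp_rot']).as_matrix(); d=np.array(t)-s['tcp_pos']
    print('tool axes x',M[:,0].round(3),'y',M[:,1].round(3),'z',M[:,2].round(3)); print('shift(units)',(M.T@d/.5).round(4))
E
python3 -c "
from h import *
go([.430,.075,.161])"
```

```text
time_s: 1.1
tcp_pos: [0.2675, -0.3889, 0.2493]
tcp_rot: [-2.453, -1.96, -0.001]
force: [1.1, -0.2, 0.8]
opening: 0.0851
grip_force: 0.0
time_s: 2.1
tcp_pos: [0.4149, 0.04, 0.25]
tcp_rot: [2.452, 1.963, -0.0]
force: [0.5, -1.4, 1.1]
opening: 0.0854
grip_force: 0.0
time_s: 2.4
tcp_pos: [0.4201, 0.0626, 0.2497]
tcp_rot: [-2.451, -1.965, 0.002]
force: [0.4, 0.1, -0.2]
opening: 0.0512
grip_force: 0.0
{'time_s': 2.4, 'qpos': [0.0148, -0.1951, 1.6408, -0.0007, 1.6973, 0.2341], 'tcp_pos': [0.4201, 0.0626, 0.2497], 'tcp_rot': [-2.4511, -1.9647, 0.0024], 'force': [0.3645, 0.0577, -0.1572], 'opening': 0.0512, 'grip_force': 0.0}
tool axes x [ 0.218  0.976 -0.001] y [ 0.976 -0.218 -0.001] z [-0.001 -0.001 -1.   ]
shift(units) [0.0287 0.0142 0.1774]
```

```bash
python3 -m pendant '[[0.028,0.014,0.03,0,0,0,0.6],[0,0,0.05,0,0,0,0.6],[0,0,0.05,0,0,0,0.6],[0,0,0.03,0,0,0,0.6],[0,0,0.017,0,0,0,0.6],[0,0,0,0,0,0,0.6]]'; python3 -m pendant '[[0,0,0,0,0,0,0],[0,0,0,0,0,0,0],[0,0,0,0,0,0,0],[0,0,0,0,0,0,0],[0,0,0,0,0,0,0],[0,0,0,0,0,0,0]]' 25
python3 - <<'E'
from h import *
s=st(); c=cam('wrist'); cv2.imwrite('pics/d.png',c['img'])
# arc plan from current tcp, hinge line through (0.597,.036,.115)
p=np.array(s['tcp_pos']); h=np.array([.597,.036,.115]); a=(p-h)@cx; z=p[2]-h[2]; print('rel',a,z)
r=np.hypot(a,z); f0=np.arctan2(z,-a); 
th=np.linspace(0,1.75,26); q=np.c_[-r*np.cos(f0+th),-r*np.sin(f0+th)]
print(r,f0); print(np.c_[th[1:],np.diff(q,axis=0)/.5].round(4).tolist())
E
```

```text
time_s: 3.0
tcp_pos: [0.4295, 0.0735, 0.1606]
tcp_rot: [-2.454, -1.96, 0.004]
force: [-0.2, 0.4, -0.6]
opening: 0.0509
grip_force: 0.0
time_s: 3.6
tcp_pos: [0.4276, 0.0751, 0.163]
tcp_rot: [-2.448, -1.961, 0.007]
force: [-11.0, 0.6, 7.7]
opening: 0.0086
grip_force: 25.0
{'time_s': 3.6, 'qpos': [0.0424, -0.1363, 1.7633, 0.0012, 1.5208, 0.2624], 'tcp_pos': [0.4276, 0.0751, 0.163], 'tcp_rot': [-2.4483, -1.9612, 0.0068], 'force': [-10.9769, 0.5534, 7.7208], 'opening': 0.0086, 'grip_force': 25.0195}
rel -0.17382724695492174 0.04802337431326002
0.18033900372453773 0.2695471816487317
[[0.07, 0.0076, -0.0241], [0.14, 0.0092, -0.0235], [0.21, 0.0109, -0.0228], [0.28, 0.0124, -0.022], [0.35, 0.0139, -0.0211], [0.42, 0.0154, -0.02], [0.49, 0.0167, -0.0189], [0.56, 0.018, -0.0177], [0.63, 0.0192, -0.0164], [0.7, 0.0203, -0.015], [0.77, 0.0213, -0.0135], [0.84, 0.0222, -0.012], [0.91, 0.023, -0.0104], [0.98, 0.0237, -0.0088], [1.05, 0.0242, -0.0071], [1.12, 0.0247, -0.0054], [1.19, 0.025, -0.0037], [1.26, 0.0252, -0.0019], [1.33, 0.0252, -0.0002], [1.4, 0.0252, 0.0016], [1.47, 0.025, 0.0034], [1.54, 0.0247, 0.0051], [1.61, 0.0243, 0.0068], [1.68, 0.0238, 0.0085], [1.75, 0.0231, 0.0101]]
```

View pics/d.png

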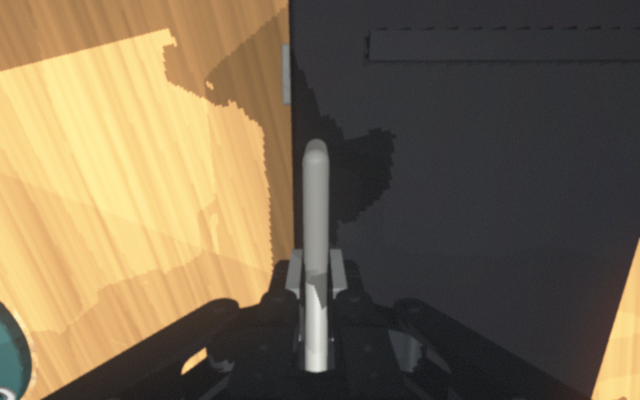

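The wrist view shows both pads closed on the bar, at about (315,290). Now I'll lift along the arc with the tool held vertical, so the bar turns in the pads.

```bash
python3 -m pendant '[[0,0.003,-0.023,0,0,0,0],[0,0.009,-0.023,0,0,0,0],[0,0.0105,-0.022,0,0,0,0],[0,0.012,-0.021,0,0,0,0],[0,0.0135,-0.020,0,0,0,0],[0,0.015,-0.0193,0,0,0,0],[0,0.016,-0.018,0,0,0,0],[0,0.0174,-0.017,0,0,0,0],[0,0.0185,-0.0158,0,0,0,0]]'
python3 - <<'E'
from h import *
s=st(); p=np.array(s['tcp_pos']); h=np.array([.597,.036,.115]); a=(p-h)@cx; z=p[2]-h[2]; print(a,z,np.hypot(a,z),np.arctan2(z,-a)-.262,'Fcx',np.array(s['force'])@cx)
E
```

```text
time_s: 4.55
tcp_pos: [0.4841, 0.0626, 0.2554]
tcp_rot: [-2.449, -1.962, 0.004]
force: [-13.7, 2.1, 11.8]
opening: 0.009
grip_force: 24.8
{'time_s': 4.55, 'qpos': [0.0116, -0.0494, 1.4996, 0.0013, 1.6956, 0.2316], 'tcp_pos': [0.4841, 0.0626, 0.2554], 'tcp_rot': [-2.449, -1.9621, 0.004], 'force': [-13.6745, 2.0716, 11.7608], 'opening': 0.009, 'grip_force': 24.8245}
-0.11595173946495341 0.14043783231935336 0.18211971510934022 0.6186128489513635 Fcx -13.795332541662223
```

```bash
python3 -m pendant '[[0,0.018,-0.0185,0,0,0,0],[0,0.0205,-0.0145,0,0,0,0],[0,0.0225,-0.0122,0,0,0,0],[0,0.0233,-0.0106,0,0,0,0],[0,0.024,-0.009,0,0,0,0],[0,0.0245,-0.0072,0,0,0,0],[0,0.025,-0.0055,0,0,0,0]]'
python3 - <<'E'
from h import *
s=st(); p=np.array(s['tcp_pos']); h=np.array([.597,.036,.115]); a=(p-h)@cx; z=p[2]-h[2]; print(a,z,np.hypot(a,z),np.arctan2(z,-a)-.262,'Fcx',np.array(s['force'])@cx)
E
```

```text
time_s: 5.25
tcp_pos: [0.5645, 0.0447, 0.2935]
tcp_rot: [2.45, 1.962, 0.005]
force: [-0.5, 0.4, -1.0]
opening: 0.0088
grip_force: 25.2
{'time_s': 5.25, 'qpos': [-0.0213, 0.1167, 1.2538, 0.0002, 1.7668, 0.1994], 'tcp_pos': [0.5645, 0.0447, 0.2935], 'tcp_rot': [2.4505, 1.9618, 0.0054], 'force': [-0.4646, 0.4433, -1.0051], 'opening': 0.0088, 'grip_force': 25.1934}
-0.03360792150493192 0.1785078252807708 0.18164398166289975 1.1227032615293941 Fcx -0.5507566714723386
```

```bash
python3 -m pendant '[[0,0.0252,-0.0037,0,0,0,0],[0,0.0254,-0.0019,0,0,0,0],[0,0.0254,-0.0002,0,0,0,0],[0,0.0254,0.0016,0,0,0,0],[0,0.0252,0.0034,0,0,0,0],[0,0.025,0.0051,0,0,0,0],[0,0.0245,0.0068,0,0,0,0],[0,0.018,0.0062,0,0,0,0]]'
python3 - <<'E'
from h import *
s=st(); p=np.array(s['tcp_pos']); h=np.array([.597,.036,.115]); a=(p-h)@cx; z=p[2]-h[2]; print(a,z,np.hypot(a,z),np.arctan2(z,-a)-.262,'Fcx',np.array(s['force'])@cx)
E
```

```text
time_s: 6.05
tcp_pos: [0.6596, 0.0235, 0.2819]
tcp_rot: [2.452, 1.963, 0.003]
force: [0.4, 2.4, 2.1]
opening: 0.0085
grip_force: 25.4
{'time_s': 6.05, 'qpos': [-0.0505, 0.3339, 1.0166, 0.0005, 1.7888, 0.1702], 'tcp_pos': [0.6596, 0.0235, 0.2819], 'tcp_rot': [2.4516, 1.9627, 0.0032], 'force': [0.449, 2.4008, 2.1231], 'opening': 0.0085, 'grip_force': 25.4297}
0.0638359543118842 0.16693184128977473 0.17872120383240347 1.6740451991432361 Fcx -0.08994887298290165
```

```bash
python3 -m pendant '[[0,0.012,0.005,0,0,0,0],[0,0.012,0.006,0,0,0,0],[0,0.008,0.004,0,0,0,0],[0,0,0,0,0,0,0]]'
python3 - <<'E'
from h import *
s=st(); p=np.array(s['tcp_pos']); h=np.array([.597,.036,.115]); a=(p-h)@cx; z=p[2]-h[2]; print(a,z,np.hypot(a,z),np.arctan2(z,-a)-.262,'Fcx',np.array(s['force'])@cx)
c=cam('side'); X=cloud(c)
cv2.imwrite('pics/e.png',c['img'])
E
```

```text
time_s: 6.45
tcp_pos: [0.6646, 0.0224, 0.2794]
tcp_rot: [-2.439, -1.957, 0.021]
force: [-33.2, 6.4, 20.4]
opening: 0.0092
grip_force: 28.1
{'time_s': 6.45, 'qpos': [-0.0526, 0.3615, 0.9858, 0.0024, 1.814, 0.1664], 'tcp_pos': [0.6646, 0.0224, 0.2794], 'tcp_rot': [-2.4386, -1.9567, 0.0207], 'force': [-33.2244, 6.4314, 20.4233], 'opening': 0.0092, 'grip_force': 28.1182}
0.06889061124652371 0.16437377395315128 0.17822641185167065 1.7056671126450547 Fcx -33.8254517074676
```

View pics/e.png

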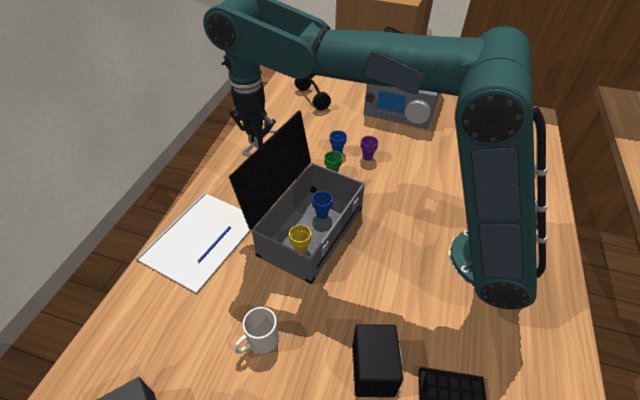

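The lid is on its stop, with 33 N pushing back. The blue case cup is at (322,205) in the case's right half, and the yellow one is at (300,238). I'll relieve the push, open partly, and go up.

```bash
python3 -m pendant '[[0,-0.006,-0.004,0,0,0,0],[0,-0.006,-0.004,0,0,0,0],[0,0,0,0,0,0,0.28],[0,0,0,0,0,0,0.28],[0,0,0,0,0,0,0.28],[0,0,0,0,0,0,0.28],[0,0,0,0,0,0,0.28]]'
python3 -c "
from h import *
st()"
```

```text
time_s: 7.2
tcp_pos: [0.668, 0.021, 0.2774]
tcp_rot: [-2.453, -1.963, 0.001]
force: [0.1, 0.5, -0.4]
opening: 0.0239
grip_force: 0.0
{'time_s': 7.2, 'qpos': [-0.0533, 0.3557, 0.9972, -0.0003, 1.7892, 0.1678], 'tcp_pos': [0.668, 0.021, 0.2774], 'tcp_rot': [-2.453, -1.9626, 0.0009], 'force': [0.097, 0.5292, -0.4297], 'opening': 0.0239, 'grip_force': 0.0}
```

```bash
python3 -m pendant '[[0,0,-0.03,0,0,0,0.28],[0,0,-0.04,0,0,0,0.28],[0,0,-0.05,0,0,0,0.28],[0,0,-0.05,0,0,0,0.28],[0,0,-0.03,0,0,0,0.28],[0,0,0,0,0,0,0.28]]'
python3 - <<'E'
from h import *
st(); a=cam('scene');b=cam('side')
for n,c in(('scene',a),('side',b)):
    X=cloud(c); hsv=cv2.cvtColor(c['img'],cv2.COLOR_BGR2HSV).astype(int)
    for nm,lo,hi in(('blue',100,125),('yellow',18,32)):
      for reg,(y0,y1) in (('desk',(-.4,-.25)),('case',(-.15,.25))):
        m=(hsv[...,0]>=lo)&(hsv[...,0]<=hi)&(hsv[...,1]>130)&(X[...,1]>y0)&(X[...,1]<y1)&(X[...,0]>.35)&(X[...,0]<.7)&(X[...,2]>.015)&(X[...,2]<.11)
        p=X[m]
        if len(p)<20: continue
        zt=np.percentile(p[:,2],97); t=p[p[:,2]>zt-.01]
        # circle fit to rim points
        A=np.c_[2*t[:,:2],np.ones(len(t))]; s=np.linalg.lstsq(A,(t[:,:2]**2).sum(1),rcond=None)[0]
        print(n,nm,reg,len(p),'zmax',p[:,2].max().round(3),'mid',((t.min(0)+t.max(0))/2).round(4),'ext',np.ptp(t,axis=0).round(3),'circ',s[:2].round(4),np.sqrt(s[2]+s[0]**2+s[1]**2).round(4))
i=cv2.resize(b['img'][150:290,215:395],None,fx=4,fy=4,interpolation=2);cv2.imwrite('pics/f.png',i)
E
```

```text
time_s: 7.8
tcp_pos: [0.6684, 0.0211, 0.3814]
tcp_rot: [2.449, 1.96, 0.007]
force: [-0.3, -0.6, 0.4]
opening: 0.0239
grip_force: 0.0
{'time_s': 7.8, 'qpos': [-0.0531, 0.3847, 0.7528, -0.0002, 1.9977, 0.1679], 'tcp_pos': [0.6684, 0.0211, 0.3814], 'tcp_rot': [2.4495, 1.9601, 0.0073], 'force': [-0.3174, -0.5867, 0.4092], 'opening': 0.0239, 'grip_force': 0.0}
scene blue desk 276 zmax 0.079 mid [ 0.5286 -0.3179  0.0726] ext [0.061 0.058 0.014] circ [ 0.5277 -0.3178] 0.0283
side blue desk 239 zmax 0.077 mid [ 0.5284 -0.3175  0.0705] ext [0.057 0.064 0.013] circ [ 0.5299 -0.3186] 0.0284
side blue case 409 zmax 0.084 mid [ 0.4933 -0.0101  0.0774] ext [0.058 0.062 0.013] circ [ 0.4933 -0.0104] 0.0286
side yellow case 466 zmax 0.083 mid [0.5132 0.1317 0.0769] ext [0.06  0.06  0.011] circ [0.5127 0.1317] 0.0285
```

View pics/f.png

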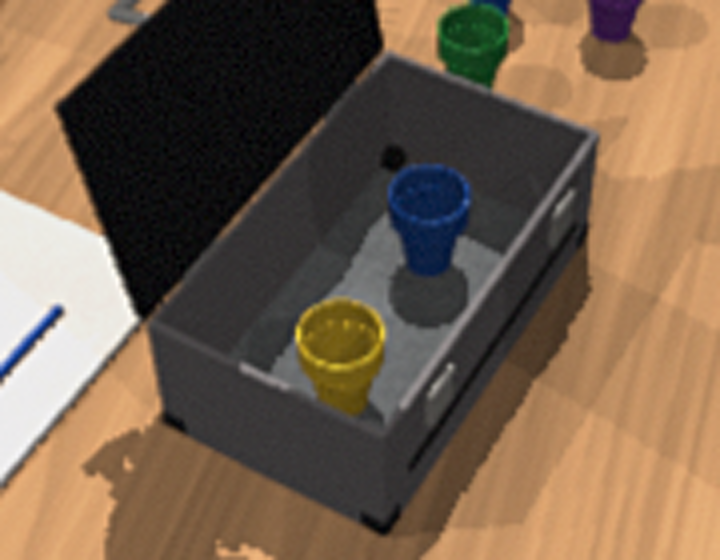

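The crop shows the blue case cup upright at crop (428,210) and the yellow one at (340,345), with the lid leaning open. Their centres are about (0.493,-0.010) for the case cup and (0.528,-0.318) for the desk cup. The case cup has room on all sides, so the present tool orientation suits both cups.

```bash
python3 -m pendant '[[-0.04,-0.007,0,0,0,0,0.28],[-0.08,-0.014,0,0,0,0,0.28],[-0.08,-0.014,0,0,0,0,0.28],[-0.08,-0.014,0,0,0,0,0.28],[-0.08,-0.014,0,0,0,0,0.28],[-0.08,-0.014,0,0,0,0,1],[-0.08,-0.014,0,0,0,0,1],[-0.08,-0.013,0,0,0,0,1],[-0.08,-0.013,0.04,0,0,0,1],[-0.042,-0.007,0.06,0,0,0,1]]'
python3 -m pendant '[[0,0,0.08,0,0,0,1],[0,0,0.08,0,0,0,1],[0,0,0.06,0,0,0,1],[0,0,0.03,0,0,0,1],[0,0,0,0,0,0,1],[0,0,0,0,0,0,1]]'
python3 - <<'E'
from h import *
go([.5284,-.3178,.068])
c=cam('wrist');cv2.imwrite('pics/g.png',c['img'])
X=cloud(c); hsv=cv2.cvtColor(c['img'],cv2.COLOR_BGR2HSV).astype(int)
m=(hsv[...,0]>=100)&(hsv[...,0]<=125)&(hsv[...,1]>130)&(X[...,1]>-.4)&(X[...,1]<-.25)&(X[...,2]>.068)&(X[...,2]<.085)
t=X[m];A=np.c_[2*t[:,:2],np.ones(len(t))]; s=np.linalg.lstsq(A,(t[:,:2]**2).sum(1),rcond=None)[0]
print(len(t),(t.min(0)+t.max(0))/2,np.ptp(t,axis=0),s[:2],np.sqrt(s[2]+s[0]**2+s[1]**2))
E
```

```text
time_s: 8.9
tcp_pos: [0.5259, -0.3214, 0.3281]
tcp_rot: [2.454, 1.956, -0.001]
force: [1.1, 1.3, 0.5]
opening: 0.085
grip_force: 0.0
time_s: 9.5
tcp_pos: [0.5282, -0.3179, 0.204]
tcp_rot: [2.452, 1.962, 0.0]
force: [0.7, 0.7, -0.1]
opening: 0.0851
grip_force: 0.0
{'time_s': 9.5, 'qpos': [-0.6335, 0.2468, 1.2792, -0.0002, 1.6142, -0.4125], 'tcp_pos': [0.5282, -0.3179, 0.204], 'tcp_rot': [2.4519, 1.962, 0.0002], 'force': [0.6727, 0.675, -0.1395], 'opening': 0.0851, 'grip_force': 0.0}
tool axes x [ 0.219  0.976 -0.001] y [ 0.976 -0.219  0.001] z [ 0.001 -0.001 -1.   ]
shift(units) [ 0.0004 -0.      0.272 ]
703 [ 0.52717699 -0.31922359  0.07268792] [0.0579613  0.05841549 0.00929283] [ 0.52705645 -0.31925348] 0.028189057460167
```

View pics/g.png

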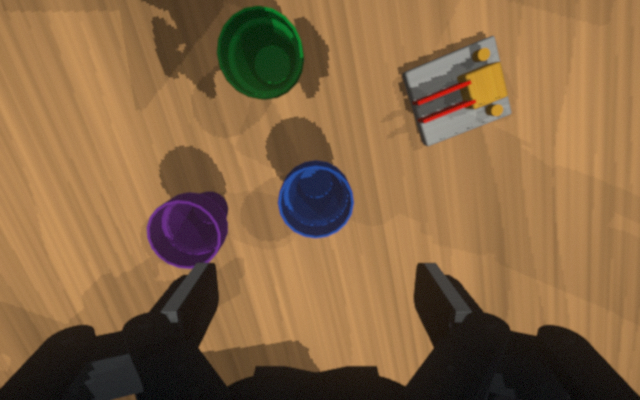

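The wrist view shows the blue cup at (316,200), centred between the fingers, with the green at (262,52), purple at (187,230) and the key clear of them. I'll descend and grip.

```bash
python3 -m pendant '[[0,0,0.05,0,0,0,1],[0,0,0.06,0,0,0,1],[0,0,0.06,0,0,0,1],[0,0,0.05,0,0,0,1],[0,0,0.035,0,0,0,1],[-0.001,-0.002,0.016,0,0,0,1],[0,0,0,0,0,0,1]]'; python3 -m pendant '[[0,0,0,0,0,0,0.3],[0,0,0,0,0,0,0.3],[0,0,0,0,0,0,0.3],[0,0,0,0,0,0,0.3],[0,0,0,0,0,0,0.3],[0,0,0,0,0,0,0.3]]' 25
python3 -m pendant '[[0,0,-0.02,0,0,0,0.3],[0,0,-0.04,0,0,0,0.3],[0,0,-0.06,0,0,0,0.3],[0,0,-0.08,0,0,0,0.3],[0,0,-0.08,0,0,0,0.3],[0,0,-0.06,0,0,0,0.3],[0,0,-0.02,0,0,0,0.3],[0,0,0,0,0,0,0.3]]'
python3 - <<'E'
from h import *
s=st()
for n in('scene','side'):
    c=cam(n);X=cloud(c); hsv=cv2.cvtColor(c['img'],cv2.COLOR_BGR2HSV).astype(int)
    for lim,nm in(((-.4,-.2),'held'),((-.1,.1),'case')):
        m=(hsv[...,0]>=100)&(hsv[...,0]<=125)&(hsv[...,1]>130)&(X[...,1]>lim[0])&(X[...,1]<lim[1])&(X[...,0]>.4)&(X[...,0]<.65)&(X[...,2]>.02)&(X[...,2]<.32)
        p=X[m]
        if len(p)<15: continue
        zt=np.percentile(p[:,2],97);t=p[p[:,2]>zt-.012];A=np.c_[2*t[:,:2],np.ones(len(t))]; q=np.linalg.lstsq(A,(t[:,:2]**2).sum(1),rcond=None)[0]
        print(n,nm,len(p),'z',p[:,2].min().round(3),p[:,2].max().round(3),'circ',q[:2].round(4),np.sqrt(q[2]+q[0]**2+q[1]**2).round(4),'mid',((t.min(0)+t.max(0))/2).round(4))
    if n=='side': cv2.imwrite('pics/h.png',cv2.resize(c['img'][20:280,200:440],None,fx=2.2,fy=2.2))
E
```

```text
time_s: 10.25
tcp_pos: [0.5274, -0.3179, 0.068]
tcp_rot: [2.452, 1.963, -0.0]
force: [0.4, 0.2, 1.0]
opening: 0.0855
grip_force: 0.0
time_s: 10.85
tcp_pos: [0.5282, -0.3185, 0.0699]
tcp_rot: [2.45, 1.961, 0.001]
force: [-0.7, 1.0, 6.6]
opening: 0.0579
grip_force: 27.6
time_s: 11.65
tcp_pos: [0.5276, -0.318, 0.2494]
tcp_rot: [2.45, 1.961, 0.002]
force: [0.3, 0.2, -1.0]
opening: 0.0578
grip_force: 27.1
{'time_s': 11.65, 'qpos': [-0.6344, 0.2328, 1.2064, 0.0, 1.6986, -0.4136], 'tcp_pos': [0.5276, -0.318, 0.2494], 'tcp_rot': [2.4498, 1.9608, 0.0016], 'force': [0.3464, 0.1838, -1.0136], 'opening': 0.0578, 'grip_force': 27.0825}
scene held 340 z 0.187 0.297 circ [ 0.527  -0.3166] 0.0282 mid [ 0.527  -0.3154  0.2707]
side held 330 z 0.182 0.313 circ [ 0.5237 -0.3182] 0.0309 mid [ 0.5221 -0.3186  0.277 ]
side case 433 z 0.02 0.282 circ [ 0.6756 -0.0181] 0.0978 mid [ 0.6051 -0.0029  0.2442]
```

View pics/h.png

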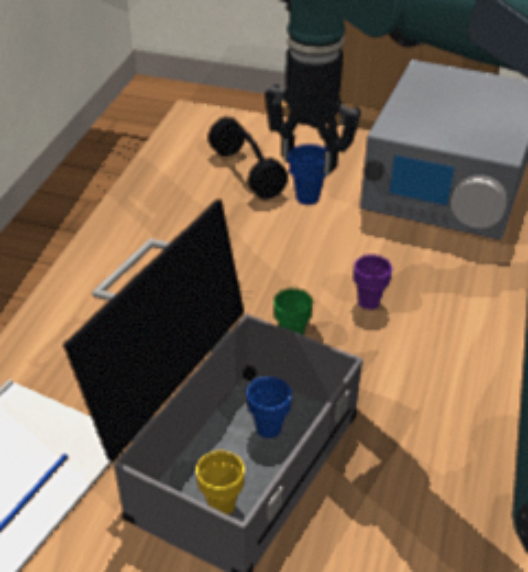

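The crop shows the cup held upright at crop (308,175), with the lid open and the other cups undisturbed. I'll carry it over the case cup, shifting toward the robot first to keep clear of the lid.

```bash
python3 -m pendant '[[0.01,-0.03,0,0,0,0,0.3],[0.03,-0.05,0,0,0,0,0.3],[0.05,-0.05,0,0,0,0,0.3],[0.065,-0.05,0,0,0,0,0.3],[0.075,-0.022,0,0,0,0,0.3],[0.08,0,0,0,0,0,0.3],[0.08,0,0,0,0,0,0.3],[0.08,0,0,0,0,0,0.3],[0.07,0,0,0,0,0,0.3],[0.046,0,0,0,0,0,0.3]]'
python3 -m pendant '[[0,0,0,0,0,0,0.3],[0,0,0,0,0,0,0.3],[0,0,0,0,0,0,0.3]]'
python3 - <<'E'
from h import *
go([.4933,-.0103,.101])
for n in('side','scene'):
    c=cam(n);X=cloud(c); hsv=cv2.cvtColor(c['img'],cv2.COLOR_BGR2HSV).astype(int)
    B=(hsv[...,0]>=100)&(hsv[...,0]<=125)&(hsv[...,1]>130)&(abs(X[...,0]-.4933)<.05)&(abs(X[...,1]+.0103)<.06)
    for nm,z0,z1 in(('held',.15,.28),('case',.015,.09)):
        p=X[B&(X[...,2]>z0)&(X[...,2]<z1)]
        if len(p)<15: print(n,nm,len(p));continue
        print(n,nm,len(p),'z',p[:,2].min().round(3),p[:,2].max().round(3))
        b=np.arange(z0,z1,.01)
        for zz in b:
            t=p[abs(p[:,2]-zz)<.005]
            if len(t)>12: print('  z%.3f'%zz,len(t),'mid',((t.min(0)+t.max(0))/2)[:2].round(4),np.ptp(t,axis=0)[:2].round(3))
    if n=='side': cv2.imwrite('pics/i.png',cv2.resize(c['img'][80:290,210:400],None,fx=2.6,fy=2.6))
E
```

```text
time_s: 12.75
tcp_pos: [0.4917, -0.0071, 0.2442]
tcp_rot: [-2.447, -1.963, 0.005]
force: [0.5, -0.2, -0.2]
opening: 0.0576
grip_force: 27.2
time_s: 13.05
tcp_pos: [0.4922, -0.0105, 0.246]
tcp_rot: [-2.453, -1.961, 0.004]
force: [0.3, -0.7, -1.2]
opening: 0.058
grip_force: 27.2
{'time_s': 13.05, 'qpos': [-0.1361, -0.0392, 1.5083, -0.0007, 1.6752, 0.0858], 'tcp_pos': [0.4922, -0.0105, 0.246], 'tcp_rot': [-2.4527, -1.9608, 0.0037], 'force': [0.3174, -0.7041, -1.1712], 'opening': 0.058, 'grip_force': 27.1796}
tool axes x [ 0.22   0.975 -0.001] y [ 0.975 -0.22  -0.003] z [-0.003 -0.    -1.   ]
shift(units) [0.0011 0.0029 0.29  ]
side held 483 z 0.177 0.263
  z0.180 18 mid [4.894e-01 1.000e-04] [0.029 0.014]
  z0.190 31 mid [4.901e-01 4.000e-04] [0.034 0.015]
  z0.200 34 mid [0.4908 0.0006] [0.039 0.021]
  z0.210 48 mid [ 0.4897 -0.0104] [0.037 0.047]
  z0.220 65 mid [ 0.4936 -0.0108] [0.046 0.051]
  z0.230 110 mid [ 0.4946 -0.0117] [0.053 0.062]
  z0.240 97 mid [ 0.4956 -0.0105] [0.051 0.061]
  z0.250 78 mid [ 0.4955 -0.0103] [0.055 0.063]
side case 407 z 0.015 0.083
  z0.025 20 mid [ 0.488  -0.0106] [0.028 0.043]
  z0.035 40 mid [ 0.4909 -0.0114] [0.039 0.046]
  z0.045 52 mid [ 0.494  -0.0109] [0.041 0.049]
  z0.055 77 mid [ 0.4922 -0.0109] [0.056 0.06 ]
  z0.065 86 mid [ 0.493  -0.0109] [0.057 0.062]
  z0.075 96 mid [ 0.4937 -0.0114] [0.059 0.063]
  z0.085 27 mid [ 0.4964 -0.0091] [0.05  0.058]
scene held 274 z 0.176 0.28
  z0.190 26 mid [ 0.5057 -0.0092] [0.011 0.032]
  z0.200 24 mid [ 0.5063 -0.008 ] [0.014 0.032]
  z0.210 35 mid [ 0.4918 -0.0058] [0.047 0.032]
  z0.220 34 mid [ 0.4917 -0.0056] [0.05  0.032]
  z0.230 54 mid [ 0.4908 -0.0043] [0.058 0.035]
  z0.240 49 mid [ 0.49   -0.0086] [0.063 0.049]
  z0.250 41 mid [ 0.4906 -0.0083] [0.059 0.049]
scene case 0
```

View pics/i.png

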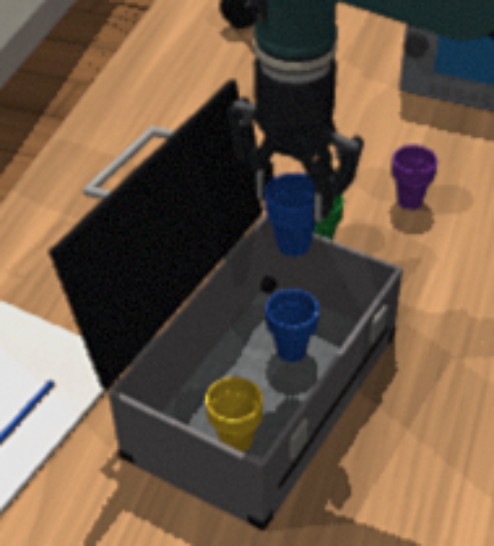

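The held cup at crop (293,215) is centred over the case cup at (292,325), within about 2 mm. I'll lower it.

```bash
python3 -m pendant '[[0.001,0.001,0.02,0,0,0,0.3],[0,0,0.04,0,0,0,0.3],[0,0,0.05,0,0,0,0.3],[0,0,0.05,0,0,0,0.3],[0,0,0.03,0,0,0,0.3],[0,0,0.02,0,0,0,0.3],[0,0,0.012,0,0,0,0.3],[0,0,0,0,0,0,0.3]]'
python3 -m pendant '[[0,0,0.012,0,0,0,0.3],[0,0,0.012,0,0,0,0.3],[0,0,0.012,0,0,0,0.3],[0,0,0.012,0,0,0,0.3],[0,0,0.006,0,0,0,0.3],[0,0,0,0,0,0,0.3]]'
python3 -c "
from h import *
go([.4933,-.0103,.101])"
```

```text
time_s: 13.95
tcp_pos: [0.493, -0.0095, 0.1358]
tcp_rot: [-2.453, -1.962, 0.001]
force: [-0.0, 0.4, -0.6]
opening: 0.058
grip_force: 27.2
time_s: 14.55
tcp_pos: [0.4929, -0.0092, 0.1087]
tcp_rot: [-2.452, -1.963, 0.002]
force: [-0.3, -0.3, -0.8]
opening: 0.058
grip_force: 27.2
{'time_s': 14.55, 'qpos': [-0.1337, 0.0353, 1.7119, -0.0001, 1.3958, 0.0871], 'tcp_pos': [0.4929, -0.0092, 0.1087], 'tcp_rot': [-2.4519, -1.9626, 0.0017], 'force': [-0.2754, -0.2761, -0.8069], 'opening': 0.058, 'grip_force': 27.1852}
tool axes x [ 0.219  0.976 -0.   ] y [ 0.976 -0.219 -0.001] z [-0.001  0.    -1.   ]
shift(units) [-0.0019  0.0012  0.0153]
```

```bash
python3 -m pendant '[[-0.002,0.001,0.004,0,0,0,0.3],[0,0,0.004,0,0,0,0.3],[0,0,0.004,0,0,0,0.3],[0,0,0.003,0,0,0,0.3],[0,0,0,0,0,0,0.3]]'; python3 -m pendant '[[0,0,0.003,0,0,0,0.3],[0,0,0,0,0,0,0.3]]'; python3 -m pendant '[[0,0,0.003,0,0,0,0.3],[0,0,0,0,0,0,0.3]]'
```

```text
time_s: 15.05
tcp_pos: [0.4934, -0.0104, 0.1017]
tcp_rot: [-2.452, -1.963, 0.001]
force: [0.1, -0.0, 0.0]
opening: 0.0578
grip_force: 27.2
time_s: 15.25
tcp_pos: [0.4937, -0.0105, 0.1009]
tcp_rot: [2.452, 1.963, -0.0]
force: [-1.2, 0.2, 2.5]
opening: 0.0581
grip_force: 27.5
time_s: 15.45
tcp_pos: [0.4938, -0.0105, 0.1009]
tcp_rot: [2.452, 1.963, 0.0]
force: [-4.1, -0.7, 8.8]
opening: 0.0575
grip_force: 28.4
```

It seated at the predicted height with 9 N. I'll ease off, release and withdraw.

```bash
python3 -m pendant '[[0,0,-0.003,0,0,0,0.3],[0,0,0,0,0,0,0.95],[0,0,0,0,0,0,0.95],[0,0,0,0,0,0,0.95],[0,0,0,0,0,0,0.95],[0,0,0,0,0,0,0.95]]'
python3 -m pendant '[[0,0,-0.01,0,0,0,0.95],[0,0,-0.02,0,0,0,0.95],[0,0,-0.04,0,0,0,0.95],[0,0,-0.06,0,0,0,0.95],[0,0,-0.06,0,0,0,0.95],[0,0,-0.06,0,0,0,0.95],[0,0,-0.05,0,0,0,0.95],[0,-0.05,-0.02,0,0,0,0.95],[0,-0.05,0,0,0,0,0.95],[0,0,0,0,0,0,0.95]]'
python3 - <<'E'
from h import *
st(); c=cam('side');X=cloud(c); hsv=cv2.cvtColor(c['img'],cv2.COLOR_BGR2HSV).astype(int)
B=(hsv[...,0]>=100)&(hsv[...,0]<=125)&(hsv[...,1]>130)&(abs(X[...,0]-.4933)<.05)&(abs(X[...,1]+.0103)<.06)&(X[...,2]<.2)&(X[...,2]>.01)
p=X[B];print(p[:,2].max())
for zz in np.arange(.035,.115,.01):
    t=p[abs(p[:,2]-zz)<.005]
    if len(t)>12: print('  z%.3f'%zz,len(t),((t.min(0)+t.max(0))/2)[:2].round(4),np.ptp(t,axis=0)[:2].round(3))
cv2.imwrite('pics/j.png',cv2.resize(c['img'][110:290,210:400],None,fx=3,fy=3,interpolation=2))
E
```

```text
time_s: 16.05
tcp_pos: [0.4936, -0.0104, 0.1003]
tcp_rot: [-2.453, -1.963, 0.0]
force: [-0.4, -0.2, -0.7]
opening: 0.0813
grip_force: 0.0
time_s: 17.05
tcp_pos: [0.4435, 0.0011, 0.2627]
tcp_rot: [2.45, 1.963, 0.003]
force: [-0.4, -1.0, 0.1]
opening: 0.0816
grip_force: 0.0
{'time_s': 17.05, 'qpos': [-0.1256, -0.1569, 1.5831, 0.0001, 1.7124, 0.0946], 'tcp_pos': [0.4435, 0.0011, 0.2627], 'tcp_rot': [2.4505, 1.9625, 0.0034], 'force': [-0.4208, -1.0187, 0.0506], 'opening': 0.0816, 'grip_force': 0.0}
0.10928668993027335
  z0.035 22 [0.4888 0.0025] [0.034 0.018]
  z0.045 16 [0.4891 0.007 ] [0.031 0.016]
  z0.055 21 [ 0.4864 -0.008 ] [0.042 0.052]
  z0.065 69 [ 0.4912 -0.007 ] [0.055 0.053]
  z0.075 86 [ 0.4904 -0.0096] [0.052 0.06 ]
  z0.085 108 [ 0.4936 -0.0112] [0.058 0.061]
  z0.095 94 [ 0.4931 -0.0102] [0.056 0.061]
  z0.105 86 [ 0.4947 -0.0116] [0.059 0.062]
```

View pics/j.png

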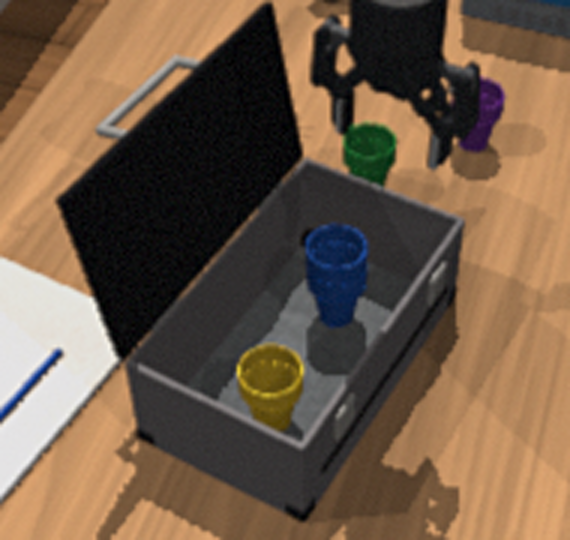

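The crop shows the two blue cups nested upright at (336,265), with the rim at about 0.107 m as expected. The yellow cup is undisturbed, the lid is open and the gripper is clear. I'll hand the job in.

```bash
python3 -c "
from h import *
print(manip.finish_job())"
```

```text
the job is handed in; nothing more can be done
None
```

The job is handed in, with no verdict returned: the lid leans open on its stop, and the blue desk cup is nested upright and fully home in the blue case cup, after 17 s of the 69 s allowed.

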